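# Stopper from the covered parts tray

### The job

Slide the loose cover plate of the small-parts tray along its ledges to the empty end, so that all three pockets lie open, and leave it there on the tray. Then lift the black rubber stopper out of the pocket that holds it and set it down upright, as it stood, in the shallow white dish.

Things in the scene. Friction and masses are not known exactly. Their poses are not given: they have to be found in the camera images.
- tray: Grey parts tray, 190 (x) x 165 (y) x 43 mm high, fixed; origin: centre of its underside. Own frame: three pockets, 36 mm square, 5 mm deep, at x = -52, 0, +52, all y = -45 mm, in a white block with top at z = 11 mm; the +y end is empty. Ledges along y at x = -84 and +84 mm (12 wide, tops z = 38 mm) carry the cover, with lips outside to z = 43 mm (3 mm play each side). Both y ends are open between them.
- cover: Loose pale aluminium plate, 174 (x) x 64 (y) x 5 mm, 175-350 g, lying across the tray's ledges over the pockets; origin: centre of its underside; axes as the tray's. Black grip bar on its middle, 60 mm along x, 12 mm thick (y), z = 5 to 27 mm. Slides freely along the tray's y; end stops keep its centre within 45 mm of the tray's middle, so at the empty end it stands at y = +40 to +45 mm.
- plug: Black rubber stopper, round, tapering slightly downward, 30 mm across the top, 26 mm high, 30 g; origin: centre of its underside, z up. Stands loose, wide end up, in one of the pockets (foot at z = 6, top at z = 32 mm in the tray's frame), hidden by the cover at first. The other two pockets hold a steel ring (30 mm across, 14 high) and a white screw cap (28 mm across, 17 high).
- dish: Shallow round white porcelain dish, 100 mm across the rim, 18 mm high, loose on the bench, 300 g; origin: centre of its underside; inner floor 4 mm above it, flat, about 84 mm across.
Not all that is in view belongs to the job. What is shaped like the cover but brown is not meant.

How it is judged:
On the way:
1. the cover is slid to the empty end, lying on the ledges (y of cover in the frame of tray above 0.02 m and z of cover in the frame of tray below 0.046 m), for 0.2 s.
At the end, for the whole second after the job is handed in: The cover lies flat on the tray's ledges at the empty end (its centre more than 20 mm past the tray's middle, so every pocket is open), and the stopper stands upright (within 10 degrees), wide end up, on the floor of the dish, within 35 mm of its centre; the dish stands level; all are at rest (y of cover in the frame of tray above 0.02 m and z of cover in the frame of tray between 0.034 and 0.042 m and angle between cover's own z axis and vertical below 0.08 rad and horizontal distance between plug and dish below 0.035 m and z of plug in the frame of dish between 0 and 0.01 m and angle between plug's own z axis and vertical below 0.17 rad and angle between dish's own z axis and vertical below 0.1 rad and linear speed of each of plug, dish, cover below 0.02 m/s); the robot touches nothing.
It fails at once if the cover is lifted off the tray's ledges (by more than 20 mm) instead of slid (z of cover in the frame of tray above 0.058 m).
It also fails if it takes over 45 s, if anything falls off the work surface, if the arm or the gripper's body presses on something with over 40 N, if the wrist force passes 120 N, or if a joint passes its speed limit or range.

### The arm

A 6-joint arm with a two-finger parallel gripper is mounted at the origin on a cart in front of the work surface, level with it; the furniture and walls round the work are solid. World frame = base frame: x ahead of the robot, y to its left, z up, the work surface at z = 0. Lengths are in m, angles in rad, forces in N, time in s.
With the tool pointing down it reaches from about 0.35 to 0.975 m from the base axis. Payload 7.1 kg.
Tool frame: the origin (TCP) lies midway between the tips of the shut fingers; the grasp point (between the pads) lies 19 mm behind it; z points along the fingers, x is the direction in which the jaws open and shut, and the axes are right-handed (so a half turn about z gives the same grasp; the last joint's range is limited). The gripper opens to 88 mm and grips with 3 to 60 N. Pads are 20 mm wide; open, the fingers measure 115 mm over their backs; the gripper's body (75 mm by 178 mm) begins 61 mm behind the grasp point.
Start: joints at [1.094, 0.423, 1.63, -0, 1.089, -0.019], TCP at [0.276, 0.561, 0.223] pointing down, gripper open.
Joint ranges: [-3, 3], [-0.9, 2.11], [0.09, 2.58], [-1.31, 4.45], [0.11, 2.69], [-2.54, 2.54]. Speed limits (rad/s): [2.39, 2.39, 3.01, 3.14, 3.14, 3.14].

### API

Orientations are given as a unit quaternion [w, x, y, z].
In Python, from station import move_pose, movel, movej, command_gripper, wait, inverse_kinematics, read_camera, camera_info, MotionError, job_done, get_time, get_joint_pos, get_qvel, get_effort, get_tcp_pos, get_ee_rot, get_ft_force, get_ft_torque, get_grip_width gives the robot as it stands. Calls block until the motion is done:
- move_pose(position, orientation): joint-space move of the TCP to a pose.
- movel(position, frame=None, v=0.15, until_force=None): straight line of the TCP; frame=None keeps the orientation; v is the mean speed in m/s. With until_force (N) it stops when the force on the tool has changed by that much, and returns True; else False.
- movej(angles): joint-space move.
- command_gripper(opening): opening from 0.0 (shut) to 1.0 (fully open); the grip force is fixed at half the most; returns when the fingers have stopped.
- wait(seconds).
- inverse_kinematics(position, orientation): joint angles nearest the present ones, or None.
- read_camera(name): name is "scene" or "top"; returns the picture (384x512x3 uint8, red, green, blue); there is no depth.
- camera_info(name): a dict with "intrinsics" (3x3 intrinsics, pixels), "T" (4x4, takes a point from camera to world coordinates). Camera axes: x right, y up, looking along -z (the intrinsics and any distortion apply to the point x, -y, -z); pixel columns grow to the right and rows downward; lengths in m; the calibration is good to about 2 mm. A picture is of the moment at which its call begins. camera_info takes no time and is no camera call.
A pose or a line that the arm cannot do raises MotionError and nothing moves.
- job_done(): hands the job in, once; it reports no verdict.
Readings, each from a call of its own:
- get_time(): time.
- get_joint_pos(): joint angles.
- get_qvel(): joint speeds.
- get_effort(): joint torques, N m.
- get_tcp_pos(): TCP position.
- get_ee_rot(): TCP orientation.
- get_ft_force(): force on the tool from outside, world axes, zero at the start.
- get_ft_torque(): the same for the moment, N m.
- get_grip_width(): opening from 0.0 (shut) to 1.0 (fully open).
Only numpy, scipy, OpenCV 4.12 (cv2) and the standard library are available. Lean on these libraries where they do the work, as an engineer would, in place of code of your own. Each camera call takes 0.05 s, during which the arm holds its last target.

## Working session

There is one attempt and no reset: what is moved stays moved. The work goes in short steps, each a Python script; the robot and the scene stay as the last script left them, time stands still between calls to the robot, and variables do not carry over. Pictures are saved under pics/ and viewed, and the job is handed in when it is done.

```bash
mkdir -p pics; ls; python3 - <<'E'
from station import *
import cv2,numpy as np
np.set_printoptions(precision=4,suppress=True)
for n in("scene","top"):
    im=read_camera(n); cv2.imwrite(f"pics/{n}0.png",im[:,:,::-1]); i=camera_info(n); print(n,i)
print(get_ee_rot(),get_tcp_pos(),get_time())
E
```

```text
pics
scene {'intrinsics': array([[349.5466,   0.    , 257.5902],
       [  0.    , 349.5466, 188.6726],
       [  0.    ,   0.    ,   1.    ]]), 'T': array([[ 0.8621,  0.3353, -0.3798,  0.1985],
       [-0.5066,  0.5603, -0.6553, -0.6299],
       [-0.0069,  0.7574,  0.653 ,  0.6094],
       [ 0.    ,  0.    ,  0.    ,  1.    ]])}
top {'intrinsics': array([[484.3069,   0.    , 255.6437],
       [  0.    , 484.3069, 190.2354],
       [  0.    ,   0.    ,   1.    ]]), 'T': array([[-0.0265,  0.9922, -0.1217,  0.3726],
       [-0.9996, -0.0272, -0.0046, -0.0851],
       [-0.0078,  0.1215,  0.9926,  1.1501],
       [ 0.    ,  0.    ,  0.    ,  1.    ]])}
[ 0.0003  0.8491  0.5282 -0.0006] [0.276  0.5602 0.222 ] 0.1
```

View pics/scene0.png

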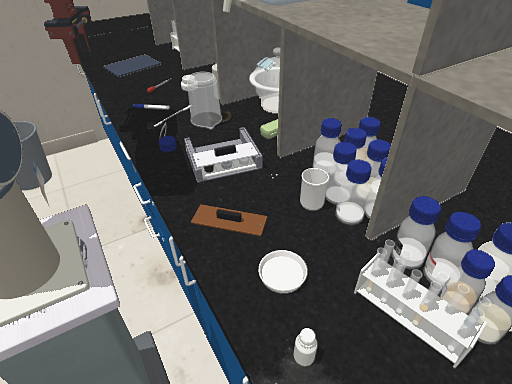

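View pics/top0.png

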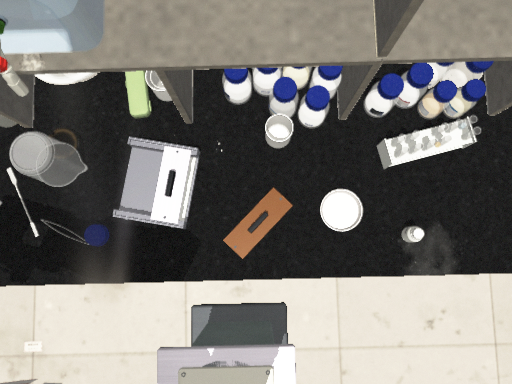

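```bash
python3 - <<'E'
import cv2,numpy as np
a=cv2.imread("pics/top0.png")[125:240,100:215]; b=cv2.imread("pics/scene0.png")[120:190,170:275]
cv2.imwrite("pics/crop0.png",cv2.resize(a,None,fx=5,fy=5,interpolation=cv2.INTER_CUBIC))
cv2.imwrite("pics/crop1.png",cv2.resize(b,None,fx=6,fy=6,interpolation=cv2.INTER_CUBIC))
E
```

```text
(no output)
```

View pics/crop0.png

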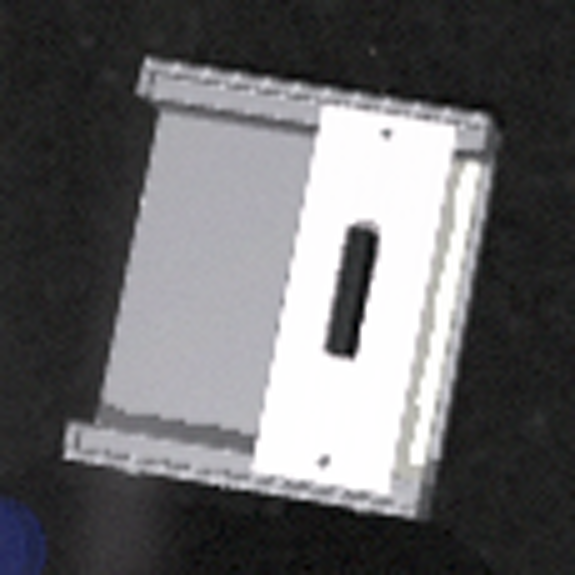

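View pics/crop1.png

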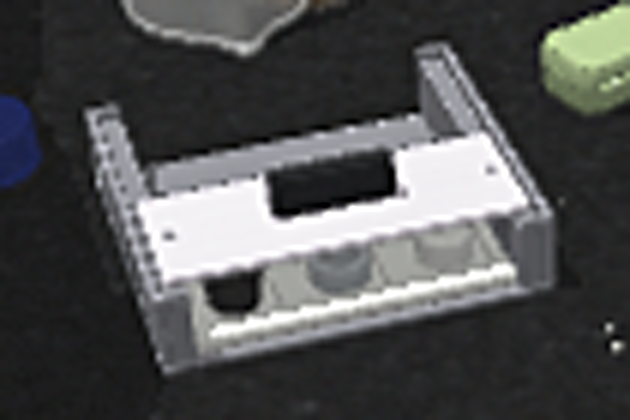

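```bash
cat > h.py <<'E'
from station import *
import cv2,numpy as np
from scipy.optimize import least_squares
np.set_printoptions(precision=4,suppress=True)
def proj(n,P):
    i=camera_info(n);T=np.array(i["T"]);K=np.array(i["intrinsics"])
    P=np.atleast_2d(P); c=(P-T[:3,3])@T[:3,:3]; c=c*[1,-1,-1]; p=c@K.T; return p[:,:2]/p[:,2:]
def unproj(n,px,z):
    i=camera_info(n);T=np.array(i["T"]);K=np.array(i["intrinsics"])
    d=np.linalg.inv(K)@[px[0],px[1],1]; d=T[:3,:3]@(d*[1,-1,-1]); return T[:3,3]+d*(z-T[2,3])/d[2]
def tf(s,P):
    P=np.atleast_2d(P);c,q=np.cos(s[2]),np.sin(s[2]); R=np.array([[c,-q,0],[q,c,0],[0,0,1]]); return P@R.T+[s[0],s[1],0]
def save(n,name,box=None,f=1):
    im=np.ascontiguousarray(read_camera(n)[:,:,::-1])
    if box: im=im[box[1]:box[3],box[0]:box[2]]
    cv2.imwrite(f"pics/{name}.png",cv2.resize(im,None,fx=f,fy=f,interpolation=cv2.INTER_CUBIC))
E
python3 - <<'E'
from h import *
cr=lambda p:(np.array(p)+.5)/5-.5+[100,125]
cor=np.array([[.095,.0825,.043],[.095,-.0825,.043],[-.095,-.0825,.043],[-.095,.0825,.043]])
px=np.array([cr(p) for p in [(147,57),(498,122),(422,515),(65,458)]])
r=least_squares(lambda s:(proj("top",tf(s,cor))-px).ravel(),[.45,.2,0]); s=r.x
print("tray",s,r.fun)
bar=unproj("top",cr((352,290)),.065); print("bar top",bar)
c=np.cos(s[2]);q=np.sin(s[2]);d=bar[:2]-s[:2];print("bar in tray",c*d[0]+q*d[1],-q*d[0]+c*d[1])
for n,off in(("top",None),("scene",None)):
    im=cv2.imread(f"pics/{n}0.png"); im=cv2.resize(im,None,fx=4,fy=4,interpolation=cv2.INTER_CUBIC)
    for z in(0,.043):
        cc=cor.copy();cc[:,2]=z
        cv2.polylines(im,[np.int32((proj(n,tf(s,cc))+.5)*4)],True,(0,0,255),1)
    for x in(-.052,0,.052):
        a=np.array([[x+.018*i,-.045+.018*j,.011] for i,j in((1,1),(1,-1),(-1,-1),(-1,1))]);cv2.polylines(im,[np.int32((proj(n,tf(s,a))+.5)*4)],True,(0,255,0),1)
    b=[100,125,215,240] if n=="top" else [165,115,285,195]
    cv2.imwrite(f"pics/ov_{n}.png",im[b[1]*4:b[3]*4,b[0]*4:b[2]*4])
# dish
im=cv2.imread("pics/top0.png");g=cv2.cvtColor(im,6);_,m=cv2.threshold(g[180:240,310:375],110,255,0)
cs,_=cv2.findContours(m,0,1);k=max(cs,key=cv2.contourArea);e=cv2.fitEllipse(k);print(e)
print("dish",unproj("top",np.array(e[0])+[310,180],.018), "rim dia",484*.1/1.13)
E
```

```text
tray [ 0.5344  0.1493 -0.1975] [ 0.5666  0.2381 -0.3789 -1.0908 -0.4937  0.8408  0.3132 -0.006 ]
bar top [0.5284 0.1133 0.065 ]
bar in tray 0.0012124623566450478 -0.036397528692444954
((31.05593490600586, 29.719341278076172), (41.84000015258789, 42.62543869018555), 129.66397094726562)
dish [ 0.46   -0.2785  0.018 ] rim dia 42.83185840707966
```

```bash
cd pics; python3 -c "
import cv2,numpy as np
a=cv2.imread('ov_top.png');b=cv2.imread('ov_scene.png');print(a.shape,b.shape)
h=max(a.shape[0],b.shape[0]);c=np.zeros((a.shape[0]+b.shape[0],max(a.shape[1],b.shape[1]),3),np.uint8);c[:a.shape[0],:a.shape[1]]=a;c[a.shape[0]:,:b.shape[1]]=b;cv2.imwrite('ov.png',cv2.resize(c,None,fx=.75,fy=.75))"
```

```text
(460, 460, 3) (320, 480, 3)
```

View pics/ov_top.png

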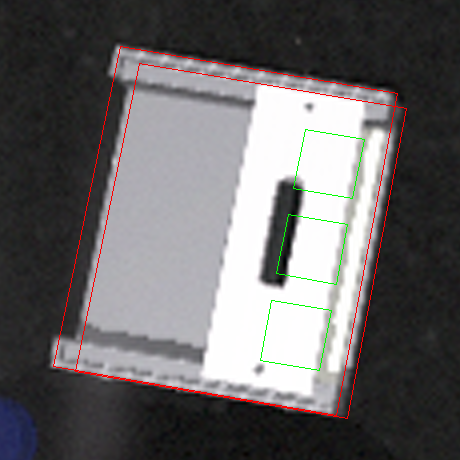

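View pics/ov_scene.png

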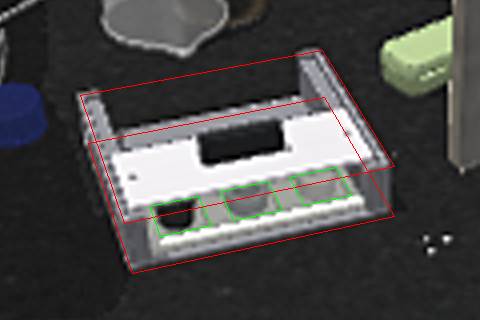

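```bash
cat >> h.py <<'E'
S=np.array([0.5344,0.1493,-0.1960])
def Q(a): return [0,np.cos(a/2),np.sin(a/2),0]
def tp(x,y,z): return list(tf(S,[x,y,z])[0])
E
python3 - <<'E'
from h import *
a=np.pi/2+S[2]
b=[0.5284,0.1133]
print(tp(0,-.037,.05))
move_pose([.25,.42,.33],get_ee_rot())
move_pose(b+[.2],Q(a)); print(get_time(),get_joint_pos())
movel(b+[.085],v=.15)
print(movel(b+[.048],v=.06,until_force=8),get_tcp_pos(),get_ft_force(),get_time())
save("top","t1",[90,110,230,250],4); save("scene","s1",[150,50,300,200],4)
E
```

```text
[np.float64(0.5271943430333474), np.float64(0.11300842373664471), np.float64(0.05)]
2.45 [ 0.1905  0.3292  1.8358  0.0002  0.9767 -1.1851]
False [0.5284 0.1133 0.0479] [-0.6295  0.3672 -0.2841] 4.1333
```

View pics/s1.png

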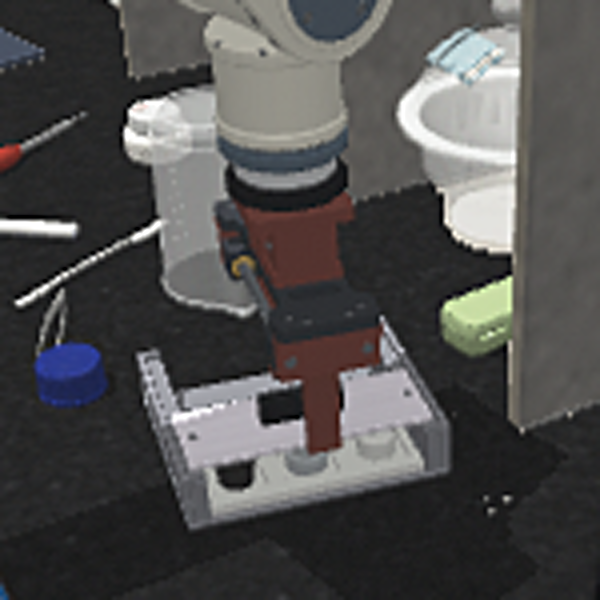

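The picture shows the gripper straddling the bar (about px 300,405 in the crop), and the stopper is visible at (237,475). I'll grip and slide.

```bash
python3 - <<'E'
from h import *
command_gripper(0.0); print("w",get_grip_width()*88,get_ft_force())
d=.078*np.array([-np.sin(S[2]),np.cos(S[2]),0])
p=np.array(get_tcp_pos())
print(movel(list(p+d),v=.06,until_force=30),get_tcp_pos()-p-d,get_ft_force(),get_time())
command_gripper(.5); print(get_tcp_pos(),get_ft_force())
p=np.array(get_tcp_pos());p[2]=.2;movel(list(p),v=.2)
move_pose([.40,-.05,.3],Q(np.pi/2+S[2]))
print(get_time())
save("top","t2",[90,110,230,250],4); save("scene","s2",[150,100,300,200],4)
E
```

```text
w 12.05292408080435 [-0.5537  2.1045 -0.9917]
False [0.0001 0.0002 0.    ] [-0.4543  0.7341  1.0713] 6.8333
[0.5437 0.1899 0.048 ] [ 0.1673 -0.5954 -0.189 ]
9.5667
```

View pics/t2.png

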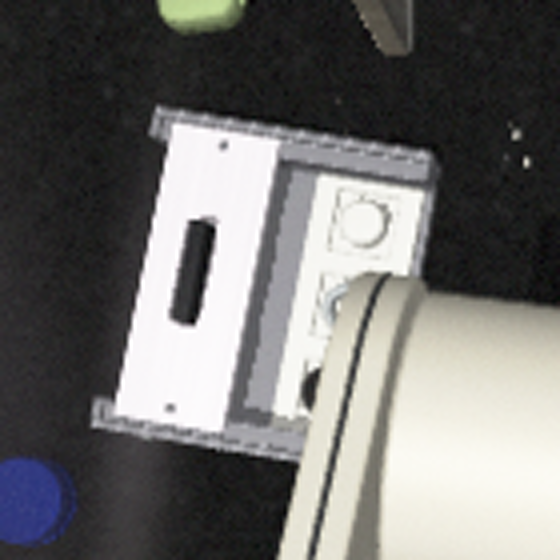

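View pics/s2.png

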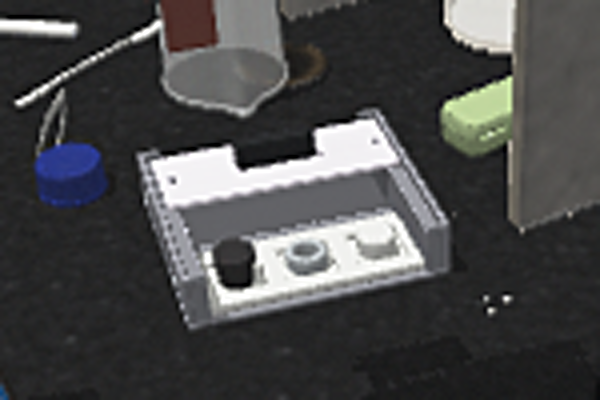

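Cover is at the empty end. The stopper stands in the x = −52 pocket, scene crop (235,260). I'll clear the arm and measure it.

```bash
python3 - <<'E'
from h import *
move_pose([.42,-.25,.3],Q(np.pi/2+S[2]))
im=np.ascontiguousarray(read_camera("top")[:,:,::-1]); print(get_time())
sc=np.ascontiguousarray(read_camera("scene")[:,:,::-1])
cv2.imwrite("pics/top3.png",im);cv2.imwrite("pics/scene3.png",sc)
g=cv2.cvtColor(im,6)
p=proj("top",tp(-.052,-.045,.032))[0]; print("pred",p)
x0,y0=np.int32(p)-14; c=cv2.resize(g[y0:y0+29,x0:x0+29],None,fx=8,fy=8,interpolation=cv2.INTER_CUBIC)
m=np.uint8(c<70)*255; n,l,st,ce=cv2.connectedComponentsWithStats(m)
for i in range(1,n):
    if st[i,4]>300:
        px=(ce[i]+.5)/8-.5+[x0,y0]; print(st[i],px,unproj("top",px,.030))
print("model",tp(-.052,-.045,.03))
cv2.imwrite("pics/t3.png",cv2.resize(im[110:250,90:230],None,fx=4,fy=4,interpolation=cv2.INTER_CUBIC))
E
```

```text
10.5333
pred [171.885  207.5429]
[  72   72   98   93 7085] [171.5847 207.4466] [0.4751 0.1163 0.03  ]
model [np.float64(0.4746319856974638), np.float64(0.11528846568689041), np.float64(0.03)]
```

View pics/t3.png

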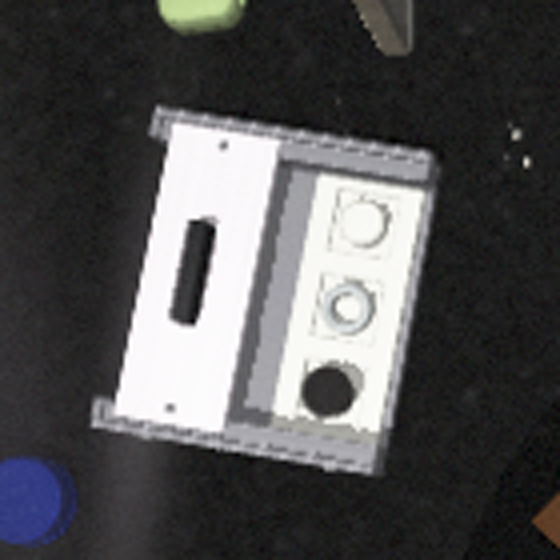

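The top view shows the black stopper alone in its pocket, crop (332,390). The measured position agrees with the tray model to 1 mm. Next, the grasp with jaws along tray y.

```bash
python3 - <<'E'
from h import *
a=np.pi/2+S[2]; b=[.475,.1158]
command_gripper(.58)
move_pose(b+[.15],Q(a)); movel(b+[.06],v=.15)
print(movel(b+[.016],v=.06,until_force=6),get_tcp_pos(),get_ft_force())
command_gripper(0); print("w",get_grip_width()*88,get_ft_force())
movel(b+[.15],v=.12); print("w",get_grip_width()*88,get_ft_force(),get_time())
save("scene","s4",[150,60,300,200],4)
E
```

```text
False [0.4751 0.1158 0.016 ] [-0.1605  0.2216 -0.1428]
w 28.38907136890067 [-0.2138  1.9504  1.143 ]
w 28.40780042870568 [-0.0747 -0.0879 -1.2362] 15.825
```

View pics/s4.png

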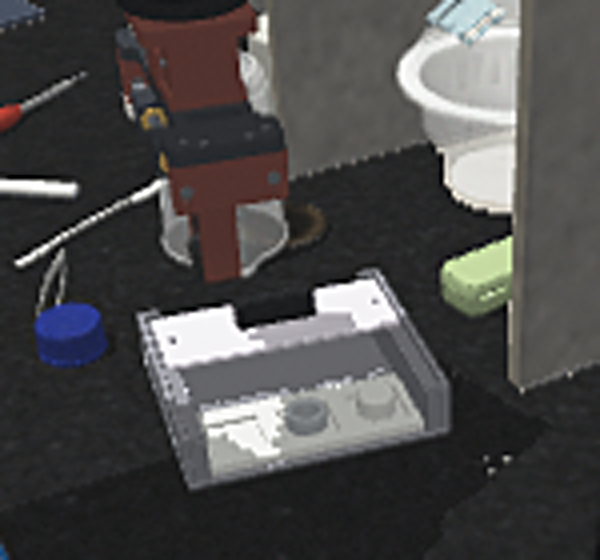

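```bash
python3 - <<'E'
from h import *
im=cv2.imread("pics/scene0.png");g=cv2.cvtColor(im,6);m=np.uint8(g[240:300,250:315]>110)*255
k=max(cv2.findContours(m,0,1)[0],key=cv2.contourArea);x,y,w,h=cv2.boundingRect(k);print(x+250,y+240,w,h)
d=[.460,-.2785]
th=np.linspace(0,6.283,60);out=im.copy();out=cv2.resize(out,None,fx=4,fy=4)
for r,z in((.05,.018),):
    P=np.c_[d[0]+r*np.cos(th),d[1]+r*np.sin(th),0*th+z];q=proj("scene",P);print(q.min(0),q.max(0));cv2.polylines(out,[np.int32((q+.5)*4)],True,(0,0,255),1)
cv2.imwrite("pics/dish.png",out[240*4:300*4,245*4:320*4])
E
```

```text
258 250 49 43
[258.3569 249.2983] [307.3147 289.726 ]
```

View pics/dish.png

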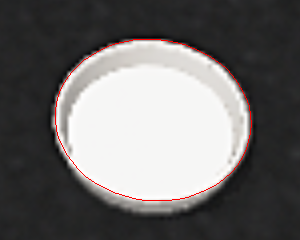

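The pocket is empty and 28.4 mm is held. The dish overlay fits in the second camera too. Placing now.

```bash
python3 - <<'E'
from h import *
a=np.pi/2-.5; d=[.460,-.2785]
move_pose([.47,-.08,.16],Q(a+.2)); move_pose(d+[.12],Q(a)); movel(d+[.035],v=.12)
print(movel(d+[.0135],v=.03,until_force=4),get_tcp_pos(),get_ft_force(),get_grip_width()*88)
command_gripper(.46); wait(.2); print(get_ft_force())
movel(d+[.06],v=.08); movel(d+[.2],v=.2); move_pose([.40,0.0,.35],Q(a)); print(get_time())
save("top","t5",[90,110,390,290],2.6); save("scene","s5",[150,100,330,310],2.8)
E
```

```text
True [ 0.4598 -0.2784  0.0141] [-0.2475 -0.4194  5.3918] 28.172621817615873
[ 0.2688 -0.3651  0.1841]
22.4583
```

View pics/t5.png

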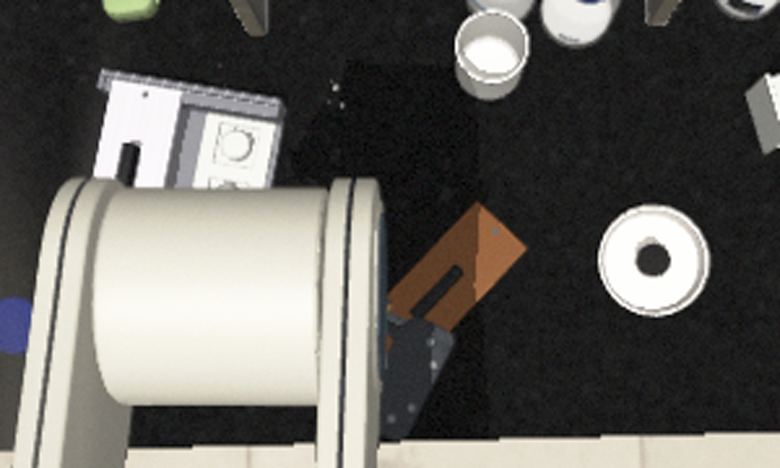

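View pics/s5.png

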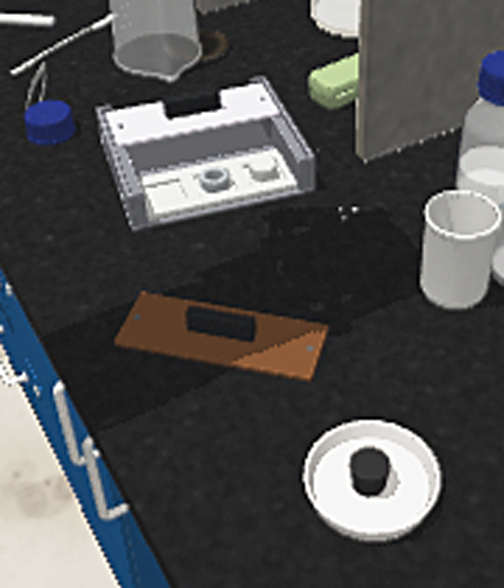

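The stopper stands upright in the middle of the dish: top view (653,260), scene (371,470). The cover lies flat at the empty end of the tray, the robot is clear, and nothing else has moved.

```bash
python3 - <<'E'
from h import *
print(np.abs(get_qvel()).max()); job_done(); print(get_time())
E
```

```text
0.0028923608387553673
the job is handed in; nothing more can be done
the job is handed in; nothing more can be done
```

I slid the cover to the empty end of the tray, set the stopper upright in the white dish, and handed the job in after about 22.5 s on the robot's clock.

- **Cover:** I gripped its bar and slid it 78 mm along the ledges without lifting it. By the images and the slide length, its centre should be about 41 mm past the tray's middle. The last scene picture shows it lying flat there with all three pockets open.
- **Stopper:** I took it from the pocket nearest the robot (x = −52 mm). The grip measured 28.4 mm, and its foot touched the dish floor at the height I expected, with about 5 N. Both final pictures show it standing upright near the dish's centre, wide end up.
- **Robot:** It was clear of everything and practically at rest at hand-in, and the forces I read stayed small.

No check failed. The tray and stopper position estimates differed by only about 1 mm. In the last top view the arm hid part of the tray, so the final check on the cover rests on the scene camera and on the earlier clear top view. The final tilt of the stopper and dish was judged by eye, not measured.

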